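Set the noodle sheeter to its third click and start it

TASK

Set the roll gap of the noodle sheeter: with the fingertips push its black lever away from its home stop, click by click, to the third click and leave it sitting there, without ever letting it run on past the third click. Then press the round white start button fully down with a fingertip and let it spring back. Only push: do not pinch the lever or button, push no harder than the clicks need, and leave the jar, bowl and scraper standing where they are.

Things in the scene. Friction and masses are not known exactly. Their poses are not given: they have to be found in the camera images.
- sheeter: Noodle sheeter, fixed to the table. Origin: on the table under the centre of its white control housing (240 mm along x, 160 mm along y, flat top panel 150 mm up). x points from the robot's side to the far side, the way the lever is pushed; y to the left, z up. Steel rollers and chutes, no higher than 152 mm, stand at the housing's -y side, to y = -320 mm and x = +-130 mm.
- lever_top (a point): Centre of the top face of the lever's black paddle, 47 mm above the panel; moves with the lever. The paddle is 14 mm thick along the sheeter's x, 30 mm wide along its y, its underside 11 mm above the panel, on a thin steel stem.
- lever (a joint): Travel along the sheeter's +x in m: 0 to 0.002 at home, at most 0.081. Detents every 0.016: home 0, first click 0.016, second 0.032, third 0.048, then 0.064, 0.080. Leaving a detent takes about 8 N, up to 15, falling to nothing at the ridge 8 mm on; then the lever snaps ahead of the finger to the next detent and stays. Moved less than 8 mm it springs back.
- start_top (a point): Centre of the top of the round white start button, 30 mm diameter; 22 mm above the panel when up.
- start (a joint): Travel of the start button straight down, in m: 0 up, 0.006 fully down. Starts to move at 1.5 N, fully down at 5 N, springs back when released.
- jar: Bystander, loose: pale jar with a lid, 70 mm diameter, 110 mm high, on the table to the left of the control housing. Origin: centre of its underside. Not to be touched.
- bowl: Bystander, loose: white bowl, 130 mm diameter, 50 mm high, to the left of the control housing, farther off than the jar. Origin: centre of its underside. Not to be touched.
- scraper: Bystander, loose: dough scraper lying flat, 130 mm blade with a dark wooden back, about 115 x 130 mm, 16 mm high, on the table beyond the sheeter. Origin: centre of its underside. Not to be touched.
- lever_part: The lever. Origin: foot of its stem, at panel height. It stands in a black slot along the sheeter's x at y = -30 mm, at home at x = -40 mm. A small steel ball at its +y side, 20 to 32 mm from the slot and up to 18 mm over the panel, rides over a strip of seven low ridges (up to 6 mm over the panel): the valleys between the ridges are the detents.
- start_base: The start button's dark ring, 46 mm diameter, 12 mm high, on the panel at the sheeter's x = 0, y = +45 mm, and the button in it. Origin: centre of its underside.

How it is judged:
On the way, in this order (a step that is already met when the one before it is completed fails the run):
1. the lever passes the first click (value of joint lever between 0.012 and 0.021 m), for 0.02 s.
2. the lever passes the second click (value of joint lever between 0.028 and 0.037 m), for 0.02 s.
3. the lever sits in the third click (value of joint lever between 0.044 and 0.052 m), for 0.3 s.
4. the start button is fully down, pressed by the fingers (value of joint start above 0.005 m and contact force between the fingers and start_base above 0.5 N), for 0.02 s.
At the end, for the whole second after the job is handed in: The lever rests in the third detent (48 mm from home, within 4 mm) and the start button, pressed fully down after that, is up again (within 1.5 mm) (all of step 3 and velocity of joint lever between -0.01 and 0.01 m/s and value of joint start below 0.0015 m); the robot touches nothing.
It fails at once if the lever runs past the third click (more than 55 mm from home) (value of joint lever above 0.055 m).
It fails at once if the start button is pressed before the lever is in the third click (value of joint start above 0.003 m and value of joint lever below 0.042 m).
It fails at once if the lever is pinched or pushed with more than 30 N (contact force between the fingers and lever_part above 30 N).
It fails at once if the start button is pinched or pushed with more than 40 N (contact force between the fingers and start_base above 40 N).
It fails at once if the jar, bowl or scraper is moved or lifted by more than 15 mm (distance of any of jar, bowl, scraper from where it was at the start of the episode above 0.015 m).
It also fails if it takes over 51 s, if anything falls off the work surface, if the arm or the gripper's body presses on something with over 40 N, if the wrist force passes 120 N, or if a joint passes its speed limit or range.

ROBOT

A 6-joint arm with a two-finger parallel gripper is mounted at the origin on the work surface. World frame = base frame: x ahead of the robot, y to its left, z up, the work surface at z = 0. Lengths are in m, angles in rad, forces in N, time in s.
With the tool pointing down it reaches from about 0.35 to 0.85 m from the base axis. Payload 8.1 kg.
Tool frame: the origin (TCP) lies at the very end of the fingers, on their centre line; the grasp point (between the pads) lies robot.hold_point_z behind it (robot.hold_point_z is the distance from the TCP to the grasp point, in m); z points along the fingers, y is the direction in which the jaws open and shut (so a half turn about z gives the same grasp; the last joint's range is limited). The gripper opens to 93 mm and grips with 3 to 60 N. Pads are 15 mm wide; open, the fingers measure 128 mm over their backs; the gripper's body (75 mm by 188 mm) begins 65 mm behind the grasp point.
Start: joints at [1.03, 0.13, 1.488, -0, 1.523, -0.085], TCP at [0.264, 0.539, 0.219] pointing down, gripper open.
Joint ranges: [-2.96, 2.96], [-0.89, 2.26], [0.02, 2.5], [-1.34, 4.48], [0, 2.73], [-2.66, 2.66]. Speed limits (rad/s): [2.39, 2.39, 2.79, 3.14, 3.14, 3.14].

INTERFACE

Orientations are given as a rotation vector (axis times angle).
In Python, from plant import robot, cams gives the robot as it stands. The module is installed in compiled form; this text tells all that it offers.
- The arm moves only by the tool step_arm, never from a script. Its argument "deltas" is a list of rows, each an object with "offset": the shift along the tool's x, y, z in cm, a list of three; "roll": the turn about the tool's z in rad. In form: [{"offset": [x, y, z], "roll": roll}, ...]. A call has 1 to 12 rows; each row shifts and turns the commanded pose from where the row before left it, along the tool's axes as they then stand; what a row does not reach is not made up. A row lasts 1/8 s, in which the tool goes at most 62.5 mm and 10.7 degrees, less where a joint would pass 70% of its speed; a pose out of reach is approached as far as the arm can. A call with a gripper value outside its range is refused whole. "fingers" is the finger opening in cm, from 0 to 9.3, set as the call begins (left out, the last holds). The fingers move at their own pace and stop on an object; "grip_force" is the grip in N (left out, the last holds). Time passes only in rows, so rows that do not move let the fingers close. It gives the time, the measured TCP pose, the force and the opening at its end, in the units of the state.
- robot.read_state(): the state, without advancing time (a new reading comes with each control period).
- cams.read_camera(name): name is "side" or "top"; returns a dict with "pixels" (400x640x3 uint8, red, green, blue), "fx", "fy", "cx", "cy" (pixels), "k1" (the pictures are not rectified: a ray, as slopes to the right and down, at radius r is drawn at 1 + k1 r^2 times it, then the intrinsics apply), "extrinsics" (4x4, takes a point from world to camera coordinates). Camera axes: x right, y down, z forward; pixel columns grow to the right and rows downward; lengths in m; the calibration is good to about 2 mm. A picture is of the moment at which its call begins. There is no depth.
- robot.close_job(): hands the job in, once; it reports no verdict.
Trained networks look in a picture, given as the dict that the camera call returned (one of the last four; its "shot" number tells which), for a name from the list of things; names that differ only in an ending like _2 or _b are one class to them, and where a whole thing is asked for, a point or a joint stands for the part that bears it (a point fixed in the world has none). Each returns a list of dicts, best first, with "score" (0 to 1); they miss things now and then, are a little off and sometimes report something else, mostly with a low value. They report only what shows in the picture. A call takes as long as a camera call.
- cams.boxes_of(picture, thing): "xy" ([column, row] in pixels, amid what is visible of it).
- cams.silhouettes(picture, thing): "mask" (400x640 bool, what is visible of it) and "xy" ([column, row] in pixels, amid what is visible of it).
- cams.pinpoint(picture, thing): "xy" ([column, row] in pixels: a listed point, or the origin of a listed thing).
The state is a dict: "t": time; "q": joint angles; "dq": joint speeds; "joint_torque": joint torques, N m; "tool_pos": TCP position; "orientation": TCP orientation; "force": force on the tool from outside, world axes, zero at the start; "wrist_torque": the same for the moment, N m; "opening": finger opening in m.
Only numpy, scipy, OpenCV 4.12 (cv2) and the standard library are available. Lean on these libraries where they do the work, as an engineer would, in place of code of your own. Each camera call takes 0.05 s, during which the arm holds its last target. There are 200 camera calls.

## Working session

There is one attempt and no reset: what is moved stays moved. The work goes in short steps, Python scripts to look and compute and a tool call to move; the robot and the scene stay as the last step left them, time stands still between calls to the robot, and variables do not carry over. Pictures are saved under pics/ and viewed, about 8 in all and at most 12, crops included, and the job is handed in when it is done.

Besides the shell and the picture viewer there is one more tool, called after "Emit:" as name(argument=value, ...) on one line, values as JSON. step_arm: Moves the arm, as the interface text tells. Its arguments: {"type":"object","properties":{"deltas":{"type":"array"},"fingers":{"type":"number"},"grip_force":{"type":"number"}},"required":["deltas"]}

```bash
mkdir -p pics; cat > h.py <<'E'
import numpy as np, cv2
from plant import robot, cams
from scipy.optimize import least_squares
def ray(p,xy):
    a=(xy[0]-p["cx"])/p["fx"]; b=(xy[1]-p["cy"])/p["fy"]; u,v=a,b
    for _ in range(20):
        s=1+p["k1"]*(u*u+v*v); u,v=a/s,b/s
    E=np.array(p["extrinsics"]); R,t=E[:3,:3],E[:3,3]
    d=R.T@np.array([u,v,1]); return -R.T@t, d/np.linalg.norm(d)
def tri(l):
    A=np.zeros((3,3));b=np.zeros(3)
    for c,d in l:
        P=np.eye(3)-np.outer(d,d);A+=P;b+=P@c
    x=np.linalg.solve(A,b); return x,[np.linalg.norm((np.eye(3)-np.outer(d,d))@(x-c)) for c,d in l]
def atz(p,xy,z):
    c,d=ray(p,xy); return c+d*(z-c[2])/d[2]
def proj(p,X):
    E=np.array(p["extrinsics"]);c=E[:3,:3]@X+E[:3,3];u,v=c[0]/c[2],c[1]/c[2];s=1+p["k1"]*(u*u+v*v)
    return np.array([u*s*p["fx"]+p["cx"],v*s*p["fy"]+p["cy"]])
def save(p,n): cv2.imwrite("pics/"+n,p["pixels"][:,:,::-1])
E
python3 - <<'E'
from h import *
np.set_printoptions(precision=4,suppress=True)
S=robot.read_state();print({k:S[k] for k in("t","tool_pos","orientation","force","opening")},robot.hold_point_z)
ps={n:cams.read_camera(n) for n in("side","top")}
im=np.vstack([ps[n]["pixels"] for n in ps]); 
for n in ps: save(ps[n],n+"0.png")
for n in ps: print(n,"cam",ray(ps[n],(320,200)))
for th in["sheeter","lever_top","lever_part","start_top","start_base","jar","bowl","scraper"]:
    r={n:cams.pinpoint(ps[n],th)[:2] for n in ps}
    print(th,{n:[(np.round(x["xy"],1).tolist(),round(x["score"],2)) for x in r[n]] for n in r})
    if all(r.values()): print("   ",*tri([ray(ps[n],r[n][0]["xy"]) for n in ps]))
E
```

```text
{'t': 0.0, 'tool_pos': array([0.2638, 0.5383, 0.2176]), 'orientation': array([-0.7097, -3.0598,  0.0027]), 'force': array([0.2598, 0.5574, 0.3522]), 'opening': 0.09292517940220738} 0.0188
side cam (array([ 0.3824, -0.5712,  0.5777]), array([ 0.2518,  0.8201, -0.5138]))
top cam (array([0.467 , 0.1529, 0.8616]), array([ 0.1755, -0.0028, -0.9845]))
sheeter {'side': [], 'top': [([435.3, 243.5], 0.63)]}
lever_top {'side': [([305.0, 257.6], 0.96)], 'top': [([491.0, 256.1], 0.89)]}
    [ 0.5035 -0.1136  0.1997] [np.float64(0.00036587814780201524), np.float64(0.0003658781478020818)]
lever_part {'side': [([301.8, 284.6], 0.55)], 'top': [([475.2, 262.7], 0.81)]}
    [ 0.4977 -0.1083  0.1459] [np.float64(0.00209219225162437), np.float64(0.002092192251624395)]
start_top {'side': [([309.5, 242.6], 0.73)], 'top': [([438.3, 234.2], 0.68)]}
    [ 0.5348 -0.0397  0.1677] [np.float64(0.00475952055165085), np.float64(0.0047595205516508384)]
start_base {'side': [([315.3, 250.3], 0.86), ([414.4, 295.7], 0.26)], 'top': [([435.8, 238.2], 0.56)]}
    [ 0.5369 -0.0413  0.1515] [np.float64(0.0024121861792649794), np.float64(0.0024121861792647556)]
jar {'side': [], 'top': [([356.9, 270.7], 0.73)]}
bowl {'side': [([322.7, 250.8], 0.69)], 'top': [([320.1, 203.0], 0.91)]}
    [ 0.6145  0.1503 -0.0073] [np.float64(0.001229219743102537), np.float64(0.0012292197431025887)]
scraper {'side': [([416.0, 294.2], 0.9)], 'top': [([411.8, 146.6], 0.78)]}
    [ 0.7405 -0.0375  0.0023] [np.float64(0.0037905704978046474), np.float64(0.0037905704978044)]
```

View pics/side0.png

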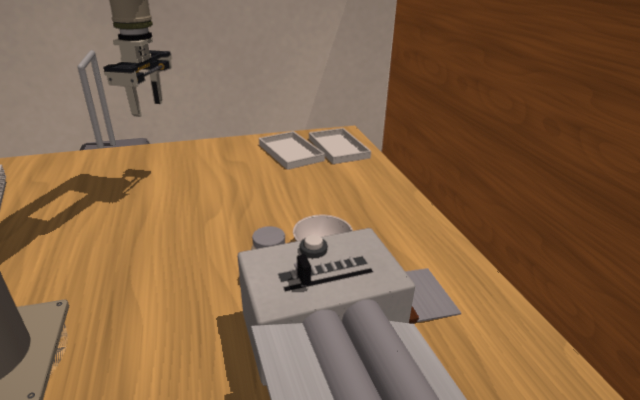

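View pics/top0.png

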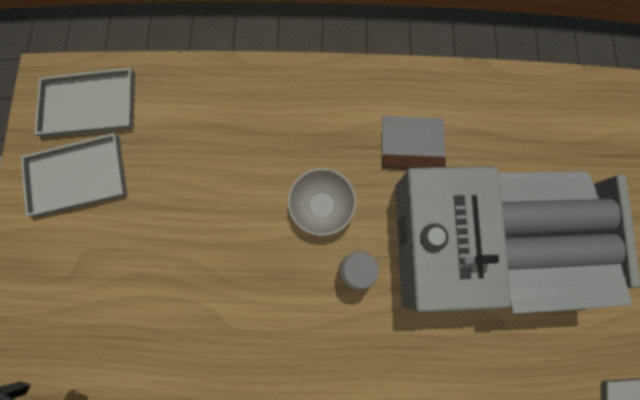

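The side view shows the start button at (314,241) and the black paddle at (304,268). In the top view the button is at (437,236) and the paddle at (486,259), so the networks agree with the pictures. Next I'll measure the yaw from the panel.

```bash
python3 - <<'E'
from h import *
np.set_printoptions(precision=4,suppress=True)
ps={n:cams.read_camera(n) for n in("side","top")}
c=ps["top"]["pixels"][155:325,390:530,::-1]; c=cv2.resize(c,None,fx=3.5,fy=3.5,interpolation=cv2.INTER_CUBIC)
d=ps["side"]["pixels"][225:315,230:420,::-1]; d=cv2.resize(d,None,fx=3.1,fy=3.1,interpolation=cv2.INTER_CUBIC)
cv2.imwrite("pics/crop1.png",c); 
p=ps["top"]
# model fit: sheeter pose (x,y,yaw) from net points
obs=[]
for th,X in [("lever_top",(-.04,-.03,.197)),("lever_part",(-.04,-.03,.15)),("start_top",(0,.045,.172)),("start_base",(0,.045,.15))]:
    for n in ps:
        r=cams.pinpoint(ps[n],th)
        if r and r[0]["score"]>.5: obs.append((n,np.array(X),np.array(r[0]["xy"]),th))
def W(s,X): c,q=np.cos(s[2]),np.sin(s[2]); return np.array([s[0]+c*X[0]-q*X[1],s[1]+q*X[0]+c*X[1],X[2]])
f=lambda s:np.concatenate([proj(ps[n],W(s,X))-xy for n,X,xy,_ in obs])
s=least_squares(f,[.53,-.08,.05],loss="soft_l1").x
print(s);print([(o[0],o[3],r) for o,r in zip(obs,f(s).reshape(-1,2))])
a=[(406,169),(497,168),(510,307),(413,309)]
for xy in a: print(xy,atz(p,xy,.15))
for X in [(.12,.08,.15),(.12,-.08,.15),(-.12,-.08,.15),(-.12,.08,.15)]: print(proj(p,W(s,X)))
print([W(s,(-.04,-.03,.197)),W(s,(0,.045,.172))])
for k in ((475,196),(481.5,277)): print(atz(p,k,.15))
E
```

```text
[ 0.5363 -0.0825  0.0605]
[('side', 'lever_top', array([0.1541, 2.227 ])), ('top', 'lever_top', array([-0.4047,  0.8489])), ('side', 'lever_part', array([-0.0577,  0.5564])), ('top', 'lever_part', array([ 3.1247, -0.1377])), ('side', 'start_top', array([2.5323, 0.56  ])), ('top', 'start_top', array([-2.4457,  1.657 ])), ('side', 'start_base', array([-0.2286, -0.7703])), ('top', 'start_base', array([-1.2536, -1.6232]))]
(406, 169) [0.6506 0.0069 0.15  ]
(497, 168) [ 0.6569 -0.1515  0.15  ]
(510, 307) [ 0.424  -0.1633  0.15  ]
(413, 309) [ 0.42   -0.0023  0.15  ]
[407.3483 168.622 ]
[498.9128 165.7998]
[513.7471 308.6038]
[417.6955 314.3106]
[array([ 0.4982, -0.1149,  0.197 ]), array([ 0.5336, -0.0376,  0.172 ])]
[ 0.607  -0.1102  0.15  ]
[ 0.4723 -0.1164  0.15  ]
```

View pics/crop1.png

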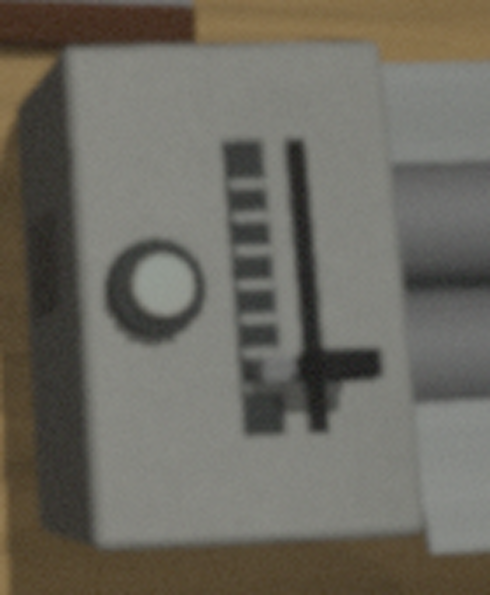

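The crop gives panel corners at (408.6,168.7), (497.7,167), (510,306.4) and (418,311.6). The button top is at (437.4,235.9) and the slot ends at (474,195) and (480.6,278.4). I'll refit with these.

```bash
python3 - <<'E'
from h import *
np.set_printoptions(precision=4,suppress=True)
ps={n:cams.read_camera(n) for n in("side","top")}
obs=[("top",(.12,.08,.15),(408.6,168.7)),("top",(.12,-.08,.15),(497.7,167)),("top",(-.12,-.08,.15),(510,306.4)),("top",(-.12,.08,.15),(418,311.6)),
("top",(0,.045,.172),(437.4,235.9)),("top",(-.04,-.03,.197),(491,256.1)),("side",(-.04,-.03,.197),(305,257.6)),("side",(0,.045,.172),(314,239))]
def W(s,X): c,q=np.cos(s[2]),np.sin(s[2]); return np.array([s[0]+c*X[0]-q*X[1],s[1]+q*X[0]+c*X[1],X[2]])
f=lambda s:np.concatenate([proj(ps[n],W(s,X))-xy for n,X,xy in obs])
s=least_squares(f,[.53,-.08,.05],loss="soft_l1").x
print(s);print(f(s).reshape(-1,2))
print(W(s,(-.04,-.03,.197)),W(s,(0,.045,.172)),W(s,(-.075,-.03,.172)))
for k in ((474,195),(480.6,278.4)): print(atz(ps["top"],k,.15))
print("btn",atz(ps["top"],(437.4,235.9),.172),atz(ps["side"],(314,239),.172),"lev",atz(ps["top"],(491,256.1),.197),atz(ps["side"],(305,257.6),.197))
R=cv2.Rodrigues(robot.read_state()["orientation"])[0];print(R)
E
```

```text
[ 0.54   -0.0822  0.0588]
[[-1.3545 -2.2771]
 [ 1.0387 -3.2087]
 [ 3.3895  0.0075]
 [-0.6317  0.2931]
 [-0.385  -0.6959]
 [-0.1198  1.3806]
 [-0.7021  2.0519]
 [-0.3562 -0.1989]]
[ 0.5019 -0.1145  0.197 ] [ 0.5374 -0.0373  0.172 ] [ 0.4669 -0.1166  0.172 ]
[ 0.6087 -0.1086  0.15  ]
[ 0.47   -0.1148  0.15  ]
btn [ 0.5363 -0.0379  0.172 ] [ 0.5378 -0.0379  0.172 ] lev [ 0.504  -0.1148  0.197 ] [ 0.504  -0.1103  0.197 ]
[[-0.8979  0.4402 -0.    ]
 [ 0.4402  0.8979 -0.    ]
 [ 0.     -0.     -1.    ]]
```

Emit:
step_arm(deltas=[{"offset":[0,0,-2],"roll":-0.169},{"offset":[0,0,-2],"roll":-0.169},{"offset":[0,0,-2],"roll":-0.168}], fingers=0, grip_force=10)

```text
t: 1.88
tool_pos: [0.2641, 0.5387, 0.2792]
orientation: [0.088, -3.14, 0.0]
force: [0.3, -1.2, -0.2]
opening: 0.0675
```

Emit:
step_arm(deltas=[{"offset":[-1,-4,0],"roll":0},{"offset":[-1.3,-5.5,0],"roll":0},{"offset":[-1.3,-5.5,0],"roll":0},{"offset":[-1.3,-5.5,0],"roll":0},{"offset":[-1.3,-5.5,0],"roll":0},{"offset":[-1.3,-5.5,0],"roll":0},{"offset":[-1.3,-5.5,0],"roll":0},{"offset":[-1.3,-5.5,0],"roll":0},{"offset":[-1.3,-5.5,0],"roll":0},{"offset":[-1.3,-5.5,0],"roll":0},{"offset":[-1,-4,0],"roll":0},{"offset":[0,0,0],"roll":0}])

```text
t: 3.38
tool_pos: [0.43, -0.0309, 0.2785]
orientation: [0.072, -3.14, 0.001]
force: [-0.3, 1.1, 0.2]
opening: 0.0006
```

Emit:
step_arm(deltas=[{"offset":[-1,-3,0],"roll":0},{"offset":[-1.1,-3,0],"roll":0},{"offset":[-0.9,-2.5,0],"roll":0},{"offset":[0,0,3],"roll":0},{"offset":[0,0,4],"roll":0},{"offset":[0,0,2.3],"roll":0},{"offset":[0,0,1],"roll":0},{"offset":[0,0,0],"roll":0}])

```text
t: 4.38
tool_pos: [0.4639, -0.1113, 0.1756]
orientation: [0.08, -3.14, -0.001]
force: [0.3, 0.0, 0.5]
opening: 0.0004
```

```bash
python3 - <<'E'
from h import *
p=cams.read_camera("side");q=cams.read_camera("top")
a=cv2.resize(p["pixels"][160:330,210:440,::-1],None,fx=3,fy=3,interpolation=cv2.INTER_CUBIC)
cv2.imwrite("pics/side2.png",a)
S=robot.read_state();print(S["tool_pos"],S["force"],S["opening"],proj(p,S["tool_pos"]))
E
```

```text
[ 0.46474132 -0.11189441  0.1770081 ] [ 0.2076916  -0.18413276  0.30515647] 0.0005757749240573684 [278.32880997 273.84060051]
```

View pics/side2.png

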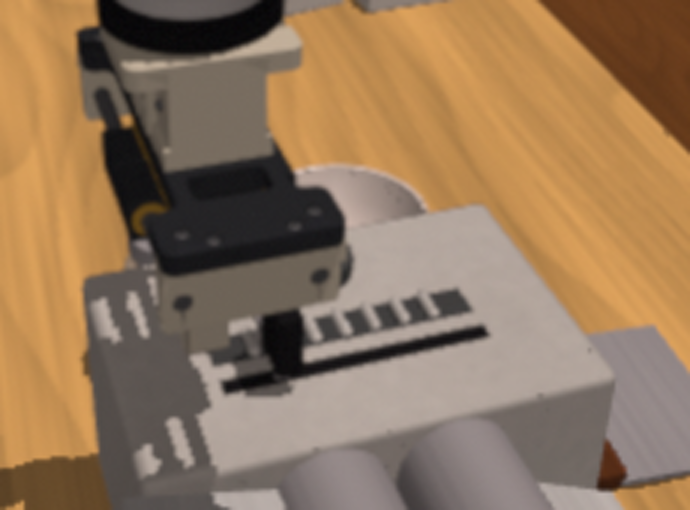

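The fingertip (crop 205,340) is behind the paddle (283,345), about 24 mm off. I'll approach now.

Emit:
step_arm(deltas=[{"offset":[-0.6,-0.15,0],"roll":0},{"offset":[-0.6,0,0],"roll":0},{"offset":[-0.5,0,0],"roll":0},{"offset":[-0.1,0,0],"roll":0},{"offset":[-0.1,0,0],"roll":0},{"offset":[0,0,0],"roll":0}])

```text
t: 5.22
tool_pos: [0.483, -0.1125, 0.1755]
orientation: [0.079, -3.14, -0.0]
force: [0.2, 0.4, 1.2]
opening: 0.0004
```

Emit:
step_arm(deltas=[{"offset":[-0.1,0,0],"roll":0},{"offset":[-0.1,0,0],"roll":0},{"offset":[0,0,0],"roll":0}])

```text
t: 5.6
tool_pos: [0.4851, -0.1125, 0.1756]
orientation: [-0.079, 3.141, -0.0]
force: [-0.3, -0.1, -0.1]
opening: 0.0006
```

Emit:
step_arm(deltas=[{"offset":[-0.1,0,0],"roll":0},{"offset":[-0.1,0,0],"roll":0},{"offset":[0,0,0],"roll":0}])

```text
t: 5.98
tool_pos: [0.4856, -0.1124, 0.1756]
orientation: [0.079, -3.137, -0.0]
force: [-8.8, -0.4, 5.3]
opening: 0.0005
```

Emit:
step_arm(deltas=[{"offset":[-0.1,0,0],"roll":0},{"offset":[-0.1,0,0],"roll":0},{"offset":[0,0,0],"roll":0}])

```text
t: 6.35
tool_pos: [0.4884, -0.1123, 0.1757]
orientation: [0.079, -3.139, -0.0]
force: [-5.0, 0.0, 2.7]
opening: 0.0003
```

Emit:
step_arm(deltas=[{"offset":[-0.1,0,0],"roll":0},{"offset":[-0.1,0,0],"roll":0},{"offset":[0,0,0],"roll":0}])

```text
t: 6.72
tool_pos: [0.4911, -0.1122, 0.1756]
orientation: [0.079, -3.141, 0.0]
force: [-1.7, -0.5, 0.9]
opening: 0.0004
```

Emit:
step_arm(deltas=[{"offset":[-0.1,0,0],"roll":0},{"offset":[-0.1,0,0],"roll":0},{"offset":[0,0,0],"roll":0}])

```text
t: 7.1
tool_pos: [0.4935, -0.112, 0.1756]
orientation: [-0.079, 3.14, 0.0]
force: [0.1, 0.3, -0.2]
opening: 0.0008
```

```bash
cat > lev.py <<'E'
from h import *
u=np.array([.9988,.05])
for n,x0 in (("side",(305,257.6)),("top",(491,256.1))):
    p=cams.read_camera(n); b=atz(p,x0,.197)
    for r in cams.pinpoint(p,"lever_top")[:1]: print(n,r["score"],r["xy"],"travel mm",1e3*u@(atz(p,r["xy"],.197)-b)[:2])
S=robot.read_state();print(S["t"],S["tool_pos"],S["force"])
E
python3 lev.py
```

```text
side 0.66 [307.9, 258.3] travel mm 3.4300817727609454
top 0.5 [492.2, 253.5] travel mm 3.916683624692074
7.3 [ 0.4932142  -0.11202106  0.17562236] [ 1.05929092 -0.3954571  -0.69632998]
```

Emit:
step_arm(deltas=[{"offset":[-0.1,0,0],"roll":0},{"offset":[0,0,0],"roll":0}])

```text
t: 7.55
tool_pos: [0.4941, -0.112, 0.1757]
orientation: [-0.079, 3.14, -0.0]
force: [-0.4, -0.2, 0.3]
opening: 0.0007
```

```bash
python3 lev.py
```

```text
side 0.78 [312.8, 258.4] travel mm 9.951780443152947
top 0.42 [492.4, 251.4] travel mm 7.132301045960834
7.75 [ 0.49407294 -0.1120321   0.17564946] [-0.21191958  0.35583497  0.21832304]
```

```bash
cat > shot.py <<'E'
import sys
from h import *
p=cams.read_camera("side");q=cams.read_camera("top")
a=cv2.resize(p["pixels"][220:320,240:420,::-1],None,fx=4,fy=4,interpolation=cv2.INTER_CUBIC)
cv2.imwrite("pics/"+sys.argv[1],a); print(robot.read_state()["t"])
E
python3 shot.py s3.png
```

```text
7.85
```

View pics/s3.png

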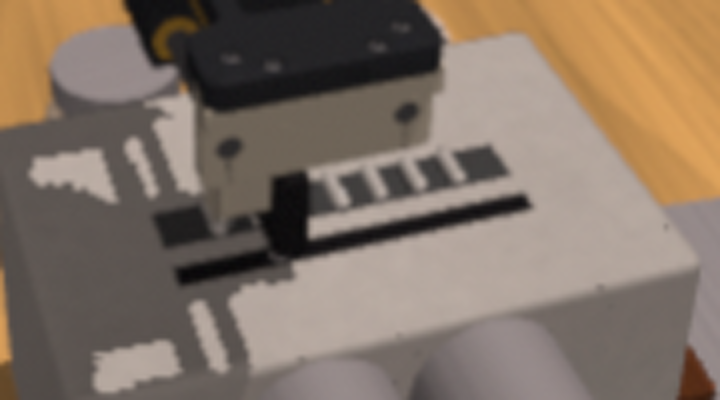

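```bash
python3 - <<'E'
from h import *
p=cams.read_camera("side")
u=np.array([.9988,.05]);v=np.array([-.05,.9988])
L0=np.array([.5035,-.1135])
T=robot.read_state()["tool_pos"]
for t in (0,8,16,32,48):
    f=lambda dx,dy,z:((proj(p,np.r_[L0+u*(t/1e3+dx)+v*dy,z])-(240,220))*4).round().tolist()
    print(t,"bottom L,R",f(-.007,-.015,.161),f(.007,-.015,.161),"top L,R",f(-.007,-.015,.197),f(.007,-.015,.197),"foot",f(0,0,.15))
for dx in (-.0075,.0075,.011): print("finger",(proj(p,np.r_[T[:2]+u*dx-v*.0175,T[2]])-(240,220))*4)
E
```

```text
0 bottom L,R [254.0, 265.0] [292.0, 257.0] top L,R [255.0, 186.0] [293.0, 178.0] foot [260.0, 257.0]
8 bottom L,R [276.0, 261.0] [313.0, 253.0] top L,R [277.0, 182.0] [315.0, 174.0] foot [281.0, 253.0]
16 bottom L,R [297.0, 256.0] [334.0, 248.0] top L,R [299.0, 177.0] [337.0, 170.0] foot [302.0, 248.0]
32 bottom L,R [339.0, 247.0] [376.0, 239.0] top L,R [342.0, 168.0] [380.0, 161.0] foot [343.0, 239.0]
48 bottom L,R [381.0, 238.0] [417.0, 230.0] top L,R [385.0, 160.0] [422.0, 152.0] foot [383.0, 231.0]
finger [227.90146423 240.62471484]
finger [268.98662976 231.90826933]
finger [278.49018331 229.89013191]
```

The paddle edges at crop columns 273–307 match a travel of about 7–8 mm. It's in contact at the ridge and hasn't snapped yet. I'll inch on.

Emit:
step_arm(deltas=[{"offset":[-0.1,0,0],"roll":0},{"offset":[0,0,0],"roll":0},{"offset":[0,0,0],"roll":0}])

```text
t: 8.28
tool_pos: [0.4951, -0.112, 0.1756]
orientation: [0.079, -3.141, 0.0]
force: [-0.7, 0.3, -0.5]
opening: 0.0005
```

```bash
python3 lev.py
```

```text
side 0.79 [314.4, 257.2] travel mm 12.95919526761692
8.475 [ 0.49503555 -0.11195431  0.17562626] [-0.42596056 -1.03604664  0.68309784]
```

```bash
cat > edge.py <<'E'
from h import *
from scipy.optimize import brentq
u=np.array([.9988,.05]);v=np.array([-.05,.9988]);L0=np.array([.5035,-.1135])
p=cams.read_camera("side"); g=cv2.cvtColor(p["pixels"],cv2.COLOR_RGB2GRAY).astype(float)
S=robot.read_state()
for z in (.164,.168,.172):
    q=lambda t:proj(p,np.r_[L0+u*(t/1e3+.007)-v*.015,z])
    ts=np.arange(-8,62,.5); pr=np.array([cv2.getRectSubPix(g.astype(np.float32),(1,1),tuple(map(float,q(t))))[0,0] for t in ts])
    d=ts[pr<55]; print(z,"dark travel range",d.min() if len(d) else None,d.max() if len(d) else None, pr[::4].astype(int).tolist())
print(S["t"],S["tool_pos"],S["force"])
E
python3 edge.py
```

```text
0.164 dark travel range -8.0 61.5 [9, 11, 19, 42, 46, 31, 22, 17, 15, 17, 17, 22, 23, 23, 22, 22, 22, 21, 22, 24, 23, 21, 23, 23, 21, 22, 24, 23, 22, 22, 24, 21, 21, 24, 23]
0.168 dark travel range -8.0 12.5 [36, 38, 40, 34, 13, 12, 12, 12, 12, 14, 38, 68, 71, 67, 70, 72, 73, 74, 77, 76, 75, 74, 75, 71, 69, 72, 72, 72, 74, 77, 74, 65, 71, 75, 62]
0.172 dark travel range -3.5 10.5 [83, 81, 62, 23, 11, 12, 11, 12, 13, 27, 96, 151, 165, 169, 168, 165, 170, 170, 168, 167, 170, 168, 163, 166, 168, 164, 162, 166, 167, 164, 164, 166, 165, 161, 163]
8.525 [ 0.49502342 -0.11197649  0.17560007] [-0.36431926  0.46679733  0.32509433]
```

```bash
python3 - <<'E'
from h import *
p=cams.read_camera("side"); u=np.array([.9988,.05]);v=np.array([-.05,.9988]);L0=np.array([.5035,-.1135])
for nm,g in (("home",cv2.imread("pics/side0.png",0)),("now",cv2.cvtColor(p["pixels"],cv2.COLOR_RGB2GRAY))):
  for z in (.172,.18,.188):
    ts=np.arange(-24,32,1.); print(nm,z,[int(cv2.getRectSubPix(g.astype(np.float32),(1,1),tuple(map(float,proj(p,np.r_[L0+u*(t/1e3+.007)-v*.015,z]))))[0,0]) for t in ts])
cv2.imwrite("pics/s4.png",cv2.resize(p["pixels"][220:320,240:420,::-1],None,fx=4,fy=4,interpolation=cv2.INTER_CUBIC))
E
```

```text
home 0.172 [75, 75, 74, 70, 58, 43, 23, 13, 8, 9, 10, 11, 9, 8, 8, 8, 9, 11, 16, 41, 80, 123, 143, 152, 153, 152, 152, 154, 153, 154, 154, 152, 151, 151, 154, 153, 153, 153, 150, 148, 150, 154, 154, 154, 152, 150, 149, 151, 154, 154, 154, 154, 152, 151, 151, 153]
home 0.18 [50, 38, 27, 17, 10, 7, 6, 6, 8, 10, 12, 11, 9, 9, 10, 10, 10, 11, 14, 27, 44, 61, 69, 73, 74, 85, 98, 108, 109, 103, 90, 74, 75, 78, 79, 78, 76, 74, 73, 78, 91, 99, 106, 110, 103, 89, 72, 72, 74, 75, 76, 75, 72, 77, 88, 99]
home 0.188 [37, 21, 9, 7, 7, 8, 8, 9, 10, 10, 10, 10, 10, 10, 11, 11, 11, 11, 12, 17, 35, 60, 89, 114, 134, 146, 143, 126, 97, 72, 59, 57, 56, 57, 58, 64, 78, 99, 120, 137, 148, 146, 128, 99, 71, 59, 57, 56, 57, 58, 65, 83, 105, 126, 140, 146]
now 0.172 [89, 93, 93, 87, 84, 83, 84, 84, 84, 84, 83, 82, 82, 83, 83, 83, 83, 82, 81, 75, 63, 42, 23, 13, 10, 10, 12, 14, 13, 13, 13, 12, 12, 15, 27, 57, 95, 131, 151, 162, 165, 169, 169, 170, 168, 166, 165, 167, 171, 171, 170, 171, 168, 167, 167, 169]
now 0.18 [77, 62, 47, 40, 41, 45, 48, 48, 51, 60, 71, 81, 87, 81, 71, 57, 44, 31, 21, 14, 11, 10, 10, 11, 12, 12, 12, 13, 13, 14, 14, 14, 14, 14, 16, 32, 50, 68, 77, 87, 103, 110, 117, 122, 114, 99, 81, 81, 83, 84, 85, 84, 81, 86, 99, 110]
now 0.188 [92, 93, 92, 92, 91, 90, 91, 93, 94, 94, 94, 94, 93, 92, 88, 82, 63, 40, 18, 9, 8, 9, 10, 10, 11, 13, 13, 13, 13, 13, 13, 13, 13, 14, 16, 32, 61, 100, 130, 151, 164, 161, 141, 108, 80, 67, 64, 64, 64, 66, 74, 92, 117, 139, 155, 162]
```

View pics/s4.png

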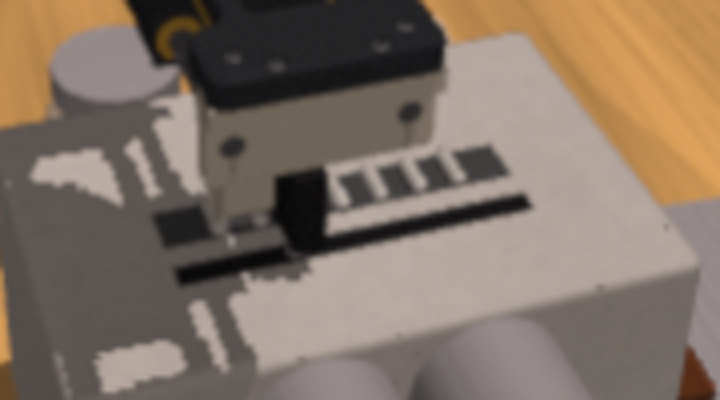

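The right edge of the paddle has moved about 15.5–16 mm from home, so the first click is reached. The ridge was passed at TCP x ≈ 0.4945, so the next ridges should be at about 0.5105 and 0.5265.

Emit:
step_arm(deltas=[{"offset":[-0.3,-0.05,0],"roll":0},{"offset":[-0.3,0,0],"roll":0},{"offset":[-0.1,0,0],"roll":0},{"offset":[-0.1,0,0],"roll":0},{"offset":[-0.1,0,0],"roll":0},{"offset":[0,0,0],"roll":0}])

```text
t: 9.32
tool_pos: [0.5031, -0.1121, 0.1757]
orientation: [0.079, -3.138, 0.0]
force: [-5.3, -0.2, 3.9]
opening: 0.0002
```

Emit:
step_arm(deltas=[{"offset":[-0.1,0,0],"roll":0},{"offset":[-0.1,0,0],"roll":0},{"offset":[-0.1,0,0],"roll":0},{"offset":[-0.1,0,0],"roll":0},{"offset":[0,0,0],"roll":0}])

```text
t: 9.95
tool_pos: [0.5084, -0.1118, 0.1756]
orientation: [-0.079, 3.14, -0.0]
force: [-1.0, 0.1, -0.7]
opening: 0.0004
```

Emit:
step_arm(deltas=[{"offset":[-0.1,0,0],"roll":0},{"offset":[-0.1,0,0],"roll":0},{"offset":[0,0,0],"roll":0},{"offset":[0,0,0],"roll":0}])

```text
t: 10.45
tool_pos: [0.5102, -0.1116, 0.1756]
orientation: [-0.079, 3.14, 0.0]
force: [-0.6, -0.1, 0.3]
opening: 0.0003
```

```bash
cat > edge.py <<'E'
from h import *
u=np.array([.9988,.05]);v=np.array([-.05,.9988]);L0=np.array([.5035,-.1135])
p=cams.read_camera("side"); g=cv2.cvtColor(p["pixels"],cv2.COLOR_RGB2GRAY).astype(np.float32)
S=robot.read_state(); ts=np.arange(-12,62,.25)
for z in (.172,.188):
    pr=np.array([cv2.getRectSubPix(g,(1,1),tuple(map(float,proj(p,np.r_[L0+u*(t/1e3+.007)-v*.015,z]))))[0,0] for t in ts])
    i=np.where(pr<18)[0].max(); j=i+np.where(pr[i:]>55)[0][0]; print(z,"lever mm ~",ts[j]+4.)
print(S["t"],S["tool_pos"],S["force"])
E
python3 edge.py
```

```text
0.172 lever mm ~ 25.0
0.188 lever mm ~ 26.75
10.5 [ 0.51015533 -0.11163647  0.17560413] [-0.48292566  0.51191987 -0.41931161]
```

Emit:
step_arm(deltas=[{"offset":[-0.05,0,0],"roll":0},{"offset":[0,0,0],"roll":0},{"offset":[0,0,0],"roll":0}])

```text
t: 10.88
tool_pos: [0.5106, -0.1117, 0.1756]
orientation: [-0.079, 3.141, 0.0]
force: [-0.2, -0.2, 1.0]
opening: 0.0004
```

```bash
python3 edge.py
```

```text
0.172 lever mm ~ 25.0
0.188 lever mm ~ 27.25
10.925 [ 0.51054361 -0.11169067  0.17563744] [0.4087777  0.15888956 0.41861681]
```

Emit:
step_arm(deltas=[{"offset":[-0.05,0,0],"roll":0},{"offset":[0,0,0],"roll":0},{"offset":[0,0,0],"roll":0}])

```text
t: 11.3
tool_pos: [0.511, -0.1117, 0.1756]
orientation: [-0.079, 3.141, 0.0]
force: [-0.9, 0.7, -0.6]
opening: 0.0003
```

```bash
python3 edge.py
```

```text
0.172 lever mm ~ 25.25
0.188 lever mm ~ 27.5
11.35 [ 0.51105202 -0.11167093  0.1756419 ] [ 0.00398558 -0.77270675 -0.17807393]
```

Emit:
step_arm(deltas=[{"offset":[-0.05,0,0],"roll":0},{"offset":[0,0,0],"roll":0},{"offset":[0,0,0],"roll":0}])

```text
t: 11.72
tool_pos: [0.5116, -0.1116, 0.1756]
orientation: [0.079, -3.141, -0.0]
force: [-1.3, 0.5, -0.2]
opening: 0.0003
```

```bash
python3 edge.py
```

```text
0.172 lever mm ~ 31.0
0.188 lever mm ~ 31.25
11.775 [ 0.51154262 -0.11163018  0.17563789] [ 0.02943599  0.28014127 -0.09736598]
```

The second click is reached (about 31–32 mm). The third ridge should be at TCP x ≈ 0.527.

Emit:
step_arm(deltas=[{"offset":[-0.3,-0.05,0],"roll":0},{"offset":[-0.3,0,0],"roll":0},{"offset":[-0.1,0,0],"roll":0},{"offset":[-0.1,0,0],"roll":0},{"offset":[-0.1,0,0],"roll":0},{"offset":[-0.1,0,0],"roll":0},{"offset":[0,0,0],"roll":0}])

```text
t: 12.65
tool_pos: [0.5212, -0.1117, 0.1757]
orientation: [0.079, -3.139, 0.0]
force: [-3.6, -0.2, 1.6]
opening: 0.0004
```

Emit:
step_arm(deltas=[{"offset":[-0.1,0,0],"roll":0},{"offset":[-0.1,0,0],"roll":0},{"offset":[-0.1,0,0],"roll":0},{"offset":[-0.1,0,0],"roll":0},{"offset":[0,0,0],"roll":0}])

```text
t: 13.28
tool_pos: [0.526, -0.1113, 0.1756]
orientation: [-0.079, 3.14, 0.0]
force: [-0.4, 0.7, 0.7]
opening: 0.0003
```

```bash
python3 edge.py
```

```text
0.172 lever mm ~ 40.25
0.188 lever mm ~ 42.5
13.325 [ 0.52588313 -0.11127848  0.17556371] [-0.18539646  0.25173679 -0.64640374]
```

Emit:
step_arm(deltas=[{"offset":[-0.05,0,0],"roll":0},{"offset":[0,0,0],"roll":0},{"offset":[-0.05,0,0],"roll":0},{"offset":[0,0,0],"roll":0},{"offset":[0,0,0],"roll":0}])

```text
t: 13.95
tool_pos: [0.5266, -0.1114, 0.1757]
orientation: [-0.079, 3.141, -0.0]
force: [-0.5, 0.6, -0.8]
opening: 0.0004
```

```bash
python3 edge.py
```

```text
0.172 lever mm ~ 40.5
0.188 lever mm ~ 43.25
14.0 [ 0.52654344 -0.11139047  0.17565136] [0.65231498 0.82850448 0.17420461]
```

Emit:
step_arm(deltas=[{"offset":[-0.05,0,0],"roll":0},{"offset":[0,0,0],"roll":0},{"offset":[0,0,0],"roll":0}])

```text
t: 14.38
tool_pos: [0.5271, -0.1114, 0.1756]
orientation: [-0.079, 3.141, -0.0]
force: [0.1, -0.3, -0.0]
opening: 0.0007
```

```bash
python3 edge.py
```

```text
0.172 lever mm ~ 41.25
0.188 lever mm ~ 43.75
14.425 [ 0.52704709 -0.11133934  0.17562572] [ 0.09295112 -1.02042142  0.18417738]
```

Emit:
step_arm(deltas=[{"offset":[-0.05,0,0],"roll":0},{"offset":[0,0,0],"roll":0},{"offset":[0,0,0],"roll":0}])

```text
t: 14.8
tool_pos: [0.5275, -0.1113, 0.1756]
orientation: [0.079, -3.141, -0.0]
force: [-0.5, -0.0, 0.1]
opening: 0.0005
```

```bash
python3 edge.py
```

```text
0.172 lever mm ~ 47.0
0.188 lever mm ~ 47.0
14.85 [ 0.52754303 -0.11134829  0.17562752] [-0.03730325 -0.24564679  0.30893271]
```

The third click is reached (about 47–48 mm). I'll back off, rise and move over the button.

Emit:
step_arm(deltas=[{"offset":[1,0,0],"roll":0},{"offset":[1,0,0],"roll":0},{"offset":[0,0,-2.5],"roll":0},{"offset":[0,0,-2.5],"roll":0},{"offset":[-1.1,2.4,0],"roll":0},{"offset":[-1.1,2.5,0],"roll":0},{"offset":[-1.1,2.4,0],"roll":0},{"offset":[0,0,2],"roll":0},{"offset":[0,0,0],"roll":0}])

```text
t: 15.98
tool_pos: [0.5348, -0.038, 0.2029]
orientation: [0.079, -3.136, -0.001]
force: [-0.1, 0.7, -0.1]
opening: 0.0005
```

```bash
python3 - <<'E'
from h import *
p=cams.read_camera("side");q=cams.read_camera("top");S=robot.read_state()
a=cv2.resize(p["pixels"][200:310,240:420,::-1],None,fx=4,fy=4,interpolation=cv2.INTER_CUBIC)
cv2.imwrite("pics/s5.png",a);print(S["tool_pos"],S["force"])
E
python3 edge.py
```

```text
[ 0.53593267 -0.03852127  0.20493644] [-0.40541186 -0.59799853 -0.35567453]
0.172 lever mm ~ 47.0
0.188 lever mm ~ 47.25
16.125 [ 0.53638701 -0.03856767  0.2055392 ] [ 0.35652145 -0.30587897 -0.1581474 ]
```

View pics/s5.png

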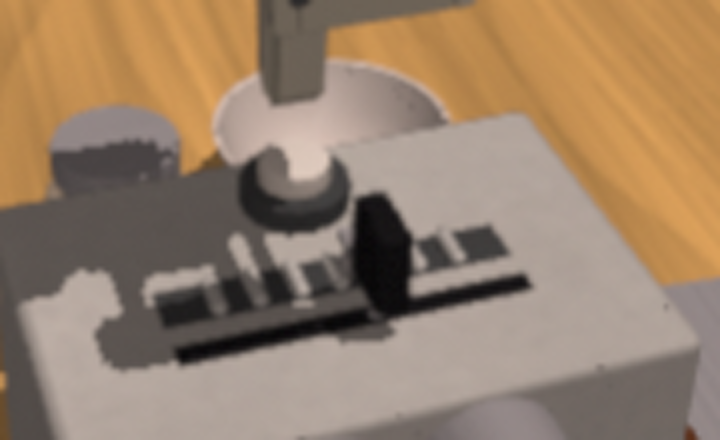

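The lever stands at the third click, with two ridges beyond it. The fingertip (297,100) is straight above the button (295,165). Now I press.

Emit:
step_arm(deltas=[{"offset":[0,0,1.2],"roll":0},{"offset":[0,0,1.2],"roll":0},{"offset":[0,0,0.5],"roll":0},{"offset":[0,0,0.2],"roll":0},{"offset":[0,0,0.2],"roll":0},{"offset":[0,0,0.1],"roll":0},{"offset":[0,0,0.1],"roll":0},{"offset":[0,0,0],"roll":0}])

```text
t: 17.12
tool_pos: [0.537, -0.0378, 0.171]
orientation: [-0.079, 3.14, -0.0]
force: [-0.5, -0.3, 2.1]
opening: 0.0003
```

Emit:
step_arm(deltas=[{"offset":[0,0,0.1],"roll":0},{"offset":[0,0,0.1],"roll":0},{"offset":[0,0,0.1],"roll":0},{"offset":[0,0,0],"roll":0}])

```text
t: 17.62
tool_pos: [0.5371, -0.0378, 0.1678]
orientation: [-0.079, 3.14, -0.0]
force: [0.2, -0.1, 4.0]
opening: 0.0001
```

Emit:
step_arm(deltas=[{"offset":[0,0,0.1],"roll":0},{"offset":[0,0,0.1],"roll":0},{"offset":[0,0,0],"roll":0}])

```text
t: 18.0
tool_pos: [0.5371, -0.0378, 0.1662]
orientation: [-0.079, 3.14, -0.0]
force: [-1.8, 0.6, 8.1]
opening: 0.0005
```

Emit:
step_arm(deltas=[{"offset":[0,0,0.05],"roll":0},{"offset":[0,0,0.05],"roll":0},{"offset":[0,0,0],"roll":0}])

```text
t: 18.38
tool_pos: [0.5371, -0.0378, 0.1661]
orientation: [-0.079, 3.14, -0.0]
force: [-5.9, 1.7, 13.2]
opening: 0.0008
```

The button has bottomed: z stays at 0.166 and the force rises to 13 N. Now I release it.

Emit:
step_arm(deltas=[{"offset":[0,0,-0.4],"roll":0},{"offset":[0,0,-1],"roll":0},{"offset":[0,0,-2],"roll":0},{"offset":[0,0,-3],"roll":0},{"offset":[0,0,-3],"roll":0},{"offset":[0,0,-2],"roll":0},{"offset":[0,0,0],"roll":0},{"offset":[0,0,0],"roll":0}])

```text
t: 19.38
tool_pos: [0.5364, -0.0377, 0.2774]
orientation: [0.079, -3.139, -0.001]
force: [0.0, -0.8, -0.4]
opening: 0.0001
```

```bash
python3 edge.py; python3 - <<'E'
from h import *
p=cams.read_camera("side");q=cams.read_camera("top")
a=cv2.resize(p["pixels"][200:310,240:420,::-1],None,fx=4,fy=4,interpolation=cv2.INTER_CUBIC)
cv2.imwrite("pics/s6.png",a)
for n,pic in (("side",p),("top",q)):
  for th in ("start_top","bowl","scraper","jar"):
    print(n,th,[(r["xy"],round(r["score"],2)) for r in cams.pinpoint(pic,th)[:1]])
E
```

```text
0.172 lever mm ~ 47.0
0.188 lever mm ~ 47.25
19.425 [ 0.53619519 -0.03766235  0.27703422] [-0.90177753 -0.47028425 -0.27435127]
side start_top [([309.1, 240.3], 0.66)]
side bowl [([320.2, 252.1], 0.75)]
side scraper [([413.4, 294.3], 0.85)]
side jar []
top start_top [([438.0, 237.6], 0.48)]
top bowl [([320.8, 202.9], 0.7)]
top scraper [([412.9, 147.8], 0.57)]
top jar [([356.4, 270.0], 0.81)]
```

View pics/s6.png

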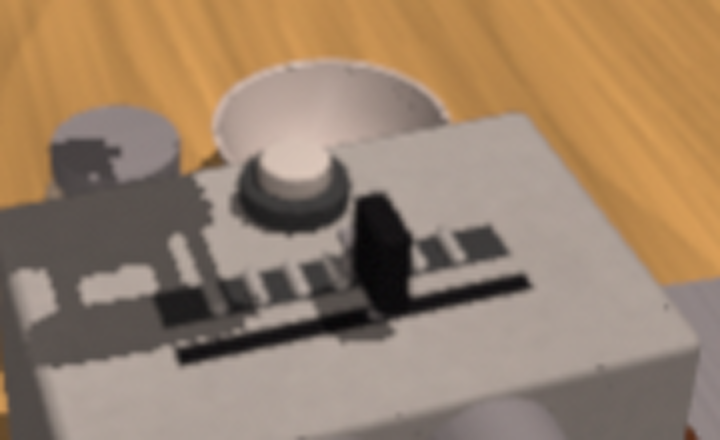

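The button (295,160) is up, the lever (383,255) is unchanged at the third click, and the jar and bowl are where they were. The arm is clear, so I'll hand in.

```bash
python3 -c "
from plant import robot
print(robot.close_job())"
```

```text
the job is handed in; nothing more can be done
None
```

The lever is at the third click and the start button has been pressed fully down and released. The job was handed in after about 19.5 s of the 51 s; it reports no verdict.

- **Lever:** I pushed it with closed fingertips, one click at a time, and checked each click in the side camera. It read about 16, 31 and 47 mm, and 47 mm again after the button press. That reading is good to about 1–2 mm. The highest push force I read was about 10 N.
- **Start button:** the finger stopped at z = 0.166 m, 6 mm below the button's up height, with 13 N upward on the finger (about 15 N in all). The last picture shows the button up again.
- **Bystanders:** the bowl and scraper were found within about 3 pixels of their first positions in both views. The jar was within 1 pixel in the top view; the network did not find it in the side view, though it shows there standing in place.
- **Arm:** clear of everything at z = 0.277 m, with about 1 N read at the wrist, which is noise level.

**Disagreements:**
- My first camera estimate of the lever's position was about 4 mm too far along x. I corrected it using the contact position and the first click.
- While the fingers partly hid the lever, the network's lever readings were off by several millimetres, so I used the paddle's edge in the picture instead.

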